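# Put away a dismantled bangle riser

### The job

The bangle riser has been taken apart; put it away. Draw the bolt of the wooden rack, slide the white shelf panel in along the table until it is fully home against the stop, and shut the bolt fully behind it; sort all the shelf brackets on the counter, left-hand ones into the bin that shows the left-hand sample and right-hand ones, their mirror image, into the bin that shows the right-hand sample. Leave the bangles, jar, screwdriver, bangle cone and gift box where they are.

Things in the scene. Friction and masses are not known exactly. Their poses are not given: they have to be found in the camera images.
- left0: left-hand metal shelf bracket on its dark foot (mm). Origin: underside, middle of web. Web along x: 60 long, 9 thick, top z 32. T head at its +x end: x 20 to 30, 20 wide, top z 44. Foot plate: 6 thick, 60 long, y -4.5 to +27: looking along the web to the head it sticks out left. 80 g. Grip the web at x -5, tips above the foot. 4 to 6 brackets present, the rest None.
- left1: left-hand metal shelf bracket on its dark foot (mm). Origin: underside, middle of web. Web along x: 60 long, 9 thick, top z 32. T head at its +x end: x 20 to 30, 20 wide, top z 44. Foot plate: 6 thick, 60 long, y -4.5 to +27: looking along the web to the head it sticks out left. 80 g. Grip the web at x -5, tips above the foot. 4 to 6 brackets present, the rest None.
- left2: left-hand metal shelf bracket on its dark foot (mm). Origin: underside, middle of web. Web along x: 60 long, 9 thick, top z 32. T head at its +x end: x 20 to 30, 20 wide, top z 44. Foot plate: 6 thick, 60 long, y -4.5 to +27: looking along the web to the head it sticks out left. 80 g. Grip the web at x -5, tips above the foot. 4 to 6 brackets present, the rest None.
- right0: right-hand metal shelf bracket on its dark foot (mm). Origin: underside, middle of web. Web along x: 60 long, 9 thick, top z 32. T head at its +x end: x 20 to 30, 20 wide, top z 44. Foot plate: 6 thick, 60 long, y +4.5 to -27: looking along the web to the head it sticks out right. 80 g. Grip the web at x -5, tips above the foot. 4 to 6 brackets present, the rest None.
- right1: right-hand metal shelf bracket on its dark foot (mm). Origin: underside, middle of web. Web along x: 60 long, 9 thick, top z 32. T head at its +x end: x 20 to 30, 20 wide, top z 44. Foot plate: 6 thick, 60 long, y +4.5 to -27: looking along the web to the head it sticks out right. 80 g. Grip the web at x -5, tips above the foot. 4 to 6 brackets present, the rest None.
- right2: right-hand metal shelf bracket on its dark foot (mm). Origin: underside, middle of web. Web along x: 60 long, 9 thick, top z 32. T head at its +x end: x 20 to 30, 20 wide, top z 44. Foot plate: 6 thick, 60 long, y +4.5 to -27: looking along the web to the head it sticks out right. 80 g. Grip the web at x -5, tips above the foot. 4 to 6 brackets present, the rest None.
- bin_left: Fixed plywood bin for left-hand brackets, open top, outside 98 (x) x 168 (y) x 40 high, walls and floor 4 (mm). Origin: underside, centre; x points away from the robot. On a 20 high ledge behind its +x wall (x 49 to 99) a sample left-hand bracket is fixed, web along y, head to +y, top z 64. Only the sample tells the bins apart; they may change places.
- bin_right: Fixed plywood bin for right-hand brackets, open top, outside 98 (x) x 168 (y) x 40 high, walls and floor 4 (mm). Origin: underside, centre; x points away from the robot. On a 20 high ledge behind its +x wall (x 49 to 99) a sample right-hand bracket is fixed, web along y, head to +y, top z 64. Only the sample tells the bins apart; they may change places.
- panel: White shelf panel, 120 (x) x 100 (y) x 8 mm thick, lying flat, about 0.22 kg. Origin: centre of its underside. A wooden finger bar stands on its middle, 12 (x) x 50 (y) mm, z 8 to 36 mm; grip it with the fingers closing along x. The panel is the same either way round.
- rack: Wooden rack fixed to the table (mm): a slot for the panel, open at -x, stop face at x 60. Origin: table level, where the panel's origin lies when home. The panel slides in along +x, on the table, its x along the rack's. Rails at y +-52 (104 apart), x -62 to 60; lips over the slot, z 11 to 17, reach in to y +-44, so it cannot be dropped in.
- rack_mouth (a point): Point at table level in front of the rack, at (-94, 0, 0) mm in its frame, same axes: the front end of two splayed guide blocks, 15 mm high, that widen the way in, from rack x -94 (119 mm between them, outer end) to x -78 (105 mm between them). The bolt crosses between guides and rails, at rack x -64 to -74.
- bolt (a joint): Sliding steel bolt across the rack's mouth, on its +y side; travel in m along the rack's +y. 0 = shut (its bar spans rack y 20 to 70 mm and blocks the mouth), 0.045 = fully open (clear of the panel). The bar's top is at z 14 mm. It starts shut or up to 10 mm open, stays where it is left, and takes about 2 N to move.
- bolt_knob (a point): Top centre of the bolt's knob, 42 mm above the table: an upright square post 12 x 12 mm, z 14 to 42 mm, at x -69 mm and y 62 mm + bolt travel in the rack frame; its faces are parallel to the rack's axes.
- bangle_a: bystander: jade-green bangle lying flat among the brackets, 74 mm outside diameter, 14 mm high; leave it where it is.
- bangle_b: bystander: white bangle lying flat between the rack and the nearest bin, 74 mm outside diameter, 14 mm high; leave it where it is.
- jar: bystander: amber jar, 48 mm diameter, 55 mm high; leave it where it is.
- driver: bystander: screwdriver about 170 mm long lying on the right; origin on its underside; leave it where it is.
- mandrel: bystander: dark wooden bangle cone on a round foot, 56 mm diameter, 112 mm high; leave it where it is.
- giftbox: bystander: blue gift box 85 x 85 x 35 mm, on the left; leave it where it is.
Not all that is in view belongs to the job. Leave any green or yellow look-alike of the right2 alone.

How it is judged:
On the way, in this order (a step that is already met when the one before it is completed fails the run):
1. the panel is slid fully home in the rack's slot (x of panel in the frame of rack between -0.006 and 0.006 m and y of panel in the frame of rack between -0.005 and 0.005 m and z of panel in the frame of rack between -0.004 and 0.005 m and angle between the x axis of panel and the x axis of rack, either way round below 0.06 rad), for 0.2 s.
2. with the panel home, the bolt is shut across the mouth (all of step 1 and value of joint bolt below 0.006 m), for 0.2 s.
At the end, for the whole second after the job is handed in: The panel lies in the rack's slot within 6 mm of fully home, the bolt is within 6 mm of fully shut, and every bracket present rests inside the bin of its own hand (its origin within the walls and less than 36 mm above the table), at rest (all of step 2 and x of left0 in the frame of bin_left between -0.045 and 0.045 m and y of left0 in the frame of bin_left between -0.08 and 0.08 m and z of left0 in the frame of bin_left between -0.002 and 0.036 m and linear speed of each of left0, left1, left2, right0, right1, right2 below 0.02 m/s and x of left1 in the frame of bin_left between -0.045 and 0.045 m and y of left1 in the frame of bin_left between -0.08 and 0.08 m and z of left1 in the frame of bin_left between -0.002 and 0.036 m and x of left2 in the frame of bin_left between -0.045 and 0.045 m and y of left2 in the frame of bin_left between -0.08 and 0.08 m and z of left2 in the frame of bin_left between -0.002 and 0.036 m and x of right0 in the frame of bin_right between -0.045 and 0.045 m and y of right0 in the frame of bin_right between -0.08 and 0.08 m and z of right0 in the frame of bin_right between -0.002 and 0.036 m and x of right1 in the frame of bin_right between -0.045 and 0.045 m and y of right1 in the frame of bin_right between -0.08 and 0.08 m and z of right1 in the frame of bin_right between -0.002 and 0.036 m and x of right2 in the frame of bin_right between -0.045 and 0.045 m and y of right2 in the frame of bin_right between -0.08 and 0.08 m and z of right2 in the frame of bin_right between -0.002 and 0.036 m); the robot touches nothing.
It fails at once if a bystander (bangle, jar, screwdriver, bangle cone or gift box) is displaced by more than 5 cm (distance of any of bangle_a, bangle_b, jar, driver, mandrel, giftbox from where it was at the start of the episode above 0.05 m).
Of left0, left1, left2, right0, right1, right2 only 4 to 6 are there at a start; the rules pass over those that are not, and their reading is None.
At some moment in a run one of left0, left1, left2, right0, right1, right2, panel may be knocked a few centimetres aside while the robot is not near it.
It also fails if it takes over 210 s, if anything falls off the work surface, if the arm or the gripper's body presses on something with over 40 N, if the wrist force passes 120 N, or if a joint passes its speed limit or range.

### The arm

A 6-joint arm with a two-finger parallel gripper is mounted at the origin on the work surface. World frame = base frame: x ahead of the robot, y to its left, z up, the work surface at z = 0. Lengths are in m, angles in rad, forces in N, time in s.
With the tool pointing down it reaches from about 0.35 to 0.975 m from the base axis. Payload 4.9 kg.
Tool frame: the origin (TCP) lies at the very end of the fingers, on their centre line; the grasp point (between the pads) lies 19 mm behind it; z points along the fingers, y is the line along which they close (so a half turn about z gives the same grasp; the last joint's range is limited). The gripper opens to 85 mm and grips with 20 to 120 N. Pads are 22 mm wide; open, the fingers measure 114 mm over their backs; the gripper's body (76 mm by 85 mm) begins 54 mm behind the grasp point. The pads swing forward as they close: fully open they stand 13 mm farther back than shut.
Start: joints at [-1.396, 0.053, 1.613, -0, 1.476, -0.119], TCP at [0.181, -0.598, 0.231] pointing down, gripper open.
Joint ranges: [-3.01, 3.01], [-1.01, 2.22], [0.06, 2.58], [-1.02, 4.17], [0.09, 2.62], [-3.14, 3.14]. Speed limits (rad/s): [2.57, 2.57, 3.14, 3.14, 3.14, 3.14].

### API

Orientations are given as a unit quaternion [w, x, y, z].
In Python, from plant import manip gives the robot as it stands.
- The arm moves only by the tool play_rows, never from a script. Its argument "series" is a list that holds one entry, the list of rows, each a list of 7 numbers: the shift along the world's x, y, z in m, then the turn, a rotation vector about the world's x, y, z in degrees, then the opening, from 0 (shut) to 1 (fully open). In form: [[[dx, dy, dz, rx, ry, rz, grip], ...]]. A call has 1 to 10 rows; each row shifts and turns the commanded pose from where the row before left it; what a row does not reach is not made up. A row lasts 1/10 s, in which the tool goes at most 50 mm and 8.59 degrees, less where a joint would pass 70% of its speed; a pose out of reach is approached as far as the arm can. A call with a gripper value outside its range is refused whole. The fingers move at their own pace and stop on an object; the grip force is fixed at half the most. Time passes only in rows, so rows that do not move let the fingers close. It gives the time, the measured TCP pose, the force, the opening and the grip force at its end, in the units of the state.
- manip.state(): the state, without advancing time (a new reading comes with each control period).
- manip.grab_frame(name): name is "side" or "top" or "wrist"; returns a dict with "frame" (480x640x3 uint8, blue, green, red), "mtx" (3x3 intrinsics, pixels), "k1" (the pictures are not rectified: a ray, as slopes to the right and down, at radius r is drawn at 1 + k1 r^2 times it, then the intrinsics apply), "R" (3x3) and "t" (3): a world point X has camera coordinates R X + t. Camera axes: x right, y down, z forward; pixel columns grow to the right and rows downward; lengths in m; the calibration is good to about 2 mm. A picture is of the moment at which its call begins. There is no depth.
- manip.job_done(): hands the job in; it is judged then, once.
The state is a dict: "time": time; "joint_pos": joint angles; "joint_vel": joint speeds; "joint_efforts": joint torques, N m; "tool_pos": TCP position; "tool_rot": TCP orientation; "contact_force": force on the tool from outside, world axes, zero at the start; "ft_torque": the same for the moment, N m; "gripper_width": opening from 0.0 (shut) to 1.0 (fully open); "grasp_force": force on a finger pad.
Only numpy, scipy, OpenCV 4.12 (cv2) and the standard library are available. Lean on these libraries where they do the work, as an engineer would, in place of code of your own. Each camera call takes 0.05 s, during which the arm holds its last target. There are 200 camera calls.

## Working session

There is one attempt and no reset: what is moved stays moved. The work goes in short steps, Python scripts to look and compute and a tool call to move; the robot and the scene stay as the last step left them, time stands still between calls to the robot, and variables do not carry over. Pictures are saved under pics/ and viewed, at most 14 in all, crops included, and the job is handed in when it is done.

Besides the shell and the picture viewer there is one more tool, called after "Emit:" in YAML: its name, and indented under it one key for each argument. play_rows: Moves the arm, as the interface text tells. Its arguments: {"type":"object","properties":{"series":{"type":"array"}},"required":["series"]}

```bash
mkdir -p pics; ls; cat > h.py <<'E'
import numpy as np, cv2
from plant import manip
def grab(n):
    f=manip.grab_frame(n)
    for k in('mtx','R','t'): f[k]=np.array(f[k],float)
    f['t']=f['t'].ravel(); return f
def dist(f): return np.array([f['k1'],0,0,0,0],float)
def ray(f,uv):
    n=cv2.undistortPoints(np.array(uv,float).reshape(-1,1,2),f['mtx'],dist(f)).reshape(-1,2)
    d=np.c_[n,np.ones(len(n))]@f['R']; return -f['R'].T@f['t'],d
def onz(f,uv,z):
    c,d=ray(f,uv); return c+d*((z-c[2])/d[:,2])[:,None]
def proj(f,X):
    return cv2.projectPoints(np.array(X,float).reshape(-1,1,3),cv2.Rodrigues(f['R'])[0],f['t'],f['mtx'],dist(f))[0].reshape(-1,2)
E
python3 - <<'E'
from h import *
for n in('top','side'):
    f=grab(n); cv2.imwrite(f'pics/{n}0.png',f['frame']); print(n,f['k1'],f['mtx'].tolist(),(-f['R'].T@f['t']).round(3),f['R'].round(2).tolist())
print(manip.state())
E
```

```text
pics
top -0.10647573798555432 [[458.00063111906826, 0.0, 316.2911660071897], [0.0, 458.00063111906826, 237.3478226546344], [0.0, 0.0, 1.0]] [2.140e-01 1.000e-03 1.417e+00] [[0.01, -1.0, -0.0], [-0.98, -0.01, -0.21], [0.21, 0.01, -0.98]]
side -0.07541775623769295 [[507.6644404686502, 0.0, 321.94865808900744], [0.0, 507.6644404686502, 234.20011680276173], [0.0, 0.0, 1.0]] [0.447 0.923 0.837] [[-1.0, -0.03, -0.01], [-0.02, 0.65, -0.76], [0.03, -0.76, -0.65]]
{'time': 0.1, 'joint_pos': array([-1.39598558e+00,  5.33046845e-02,  1.61413898e+00,  1.27750265e-05,
        1.47599044e+00, -1.19023284e-01]), 'joint_vel': array([ 2.07434972e-03, -1.28232348e-04, -4.31671268e-03,  8.70164223e-04,
       -1.16943675e-03, -2.91706477e-05]), 'joint_efforts': array([-6.78336892e-04, -3.94907570e+01, -3.71363068e+01, -1.68592978e-04,
        3.90407309e-03,  1.14948963e-05]), 'tool_pos': array([ 0.1809081 , -0.59766759,  0.23018795]), 'tool_rot': array([-9.20545918e-04,  9.89226763e-01,  1.46388397e-01, -1.93233804e-05]), 'contact_force': array([ 0.39658318, -0.07048203,  0.0399348 ]), 'ft_torque': array([-0.01535066,  0.00194818,  0.00468048]), 'grasp_force': 0.0, 'gripper_width': 0.9999006121839852}
```

View pics/top0.png

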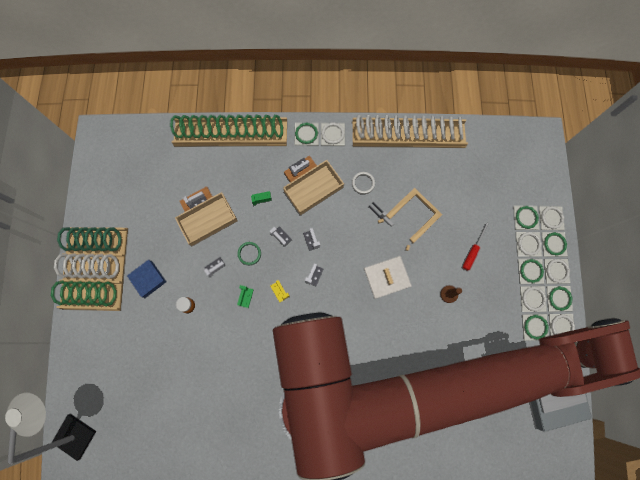

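View pics/side0.png

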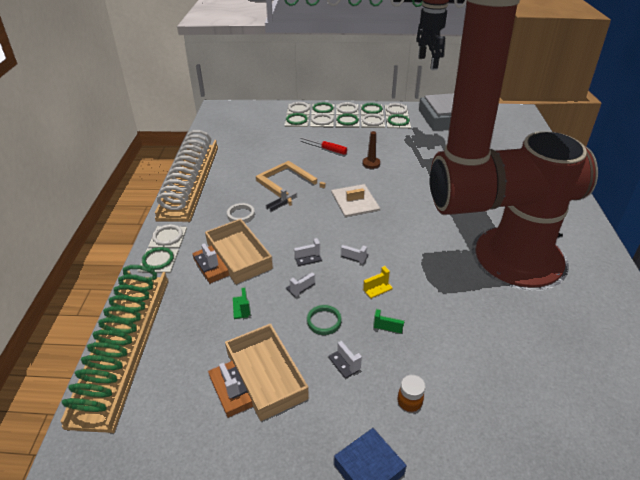

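The top view shows four grey brackets at (214,266), (280,236), (311,239) and (314,275). The look-alikes to leave are green at (261,198) and (245,296) and yellow at (280,291), plus the bin samples at (197,200) and (299,167). The panel is at (388,277), the rack near (415,212) and the bolt near (380,213). Next I'll take a close crop.

```bash
python3 - <<'E'
from h import *
f=grab('top'); c=f['frame'][150:310,170:450]; cv2.imwrite('pics/top1.png',cv2.resize(c,None,fx=2.857,fy=2.857,interpolation=cv2.INTER_CUBIC))
g=grab('side'); c=g['frame'][150:390,190:430]; cv2.imwrite('pics/side1.png',cv2.resize(c,None,fx=2.5,fy=2.5,interpolation=cv2.INTER_CUBIC))
E
```

```text
(no output)
```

View pics/top1.png

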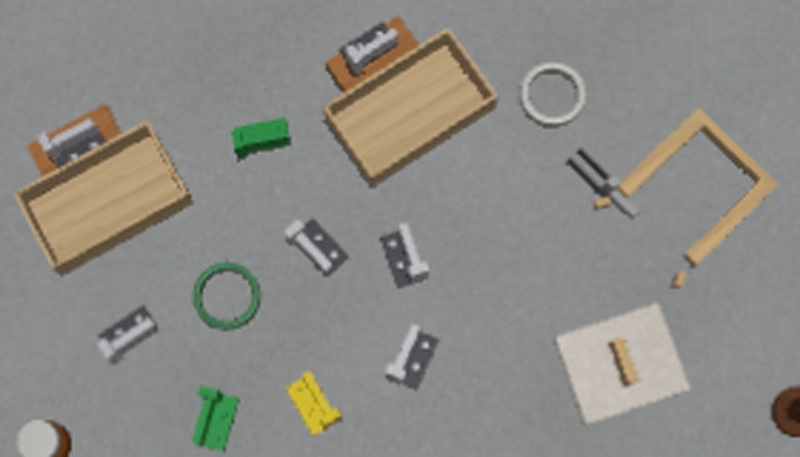

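View pics/side1.png

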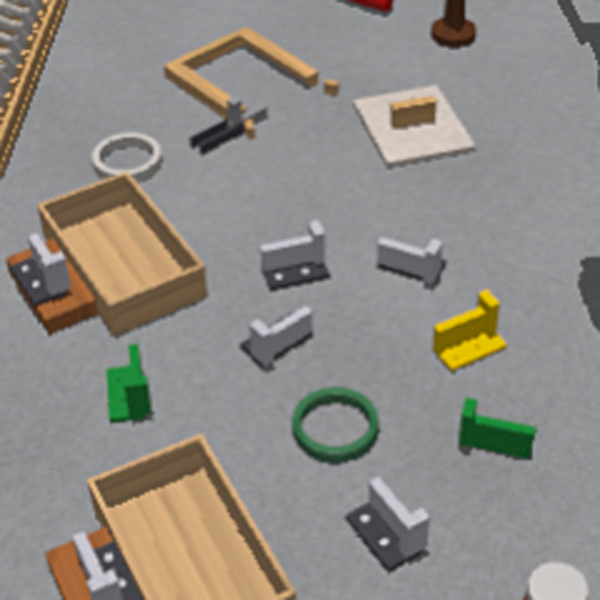

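The left bin (crop 75,135) shows a foot on the robot side of a head-to-+y web, so it is the left-hand bin. The upper bin (372,45) is the right-hand one. Brackets at crop (127,333), (318,247) and (405,255) are right-handed, and (412,357) is left-handed. The coarse positions come next, then closer views from the wrist camera.

```bash
python3 - <<'E'
from h import *
f=grab('top')
def P(l,z): return onz(f,np.array(l)/2.857+[170,150],z)[:,:2].round(3).tolist()
print('panel',P([(555,340),(658,305),(690,388),(586,423)],.008),'bar',P([(614,340),(634,382)],.036))
print('rack out',P([(618,190),(700,110),(777,183),(690,265)],.017),'knob',P([(606,186)],.042))
print('binL',P([(17,197),(150,125),(190,195),(62,272)],.04),'binR',P([(325,110),(448,32),(497,97),(374,185)],.04))
print('webs tail->head z32',P([(152,318),(102,345)],.032),P([(333,270),(294,230)],.032),P([(404,228),(422,272)],.032),P([(420,330),(395,378)],.032))
w=grab('wrist'); s=manip.state()
from scipy.spatial.transform import Rotation as Ro
q=s['tool_rot']; T=Ro.from_quat([q[1],q[2],q[3],q[0]]).as_matrix()
print('tool',T.round(3).tolist()); print('cam in tool',(T.T@(-w['R'].T@w['t']-s['tool_pos'])).round(4),(w['R']@T).round(3).tolist(),w['mtx'][0,0],w['k1'])
E
```

```text
panel [[0.424, -0.141], [0.463, -0.255], [0.372, -0.287], [0.334, -0.173]] bar [[0.42, -0.201], [0.375, -0.222]]
rack out [[0.591, -0.213], [0.685, -0.308], [0.6, -0.391], [0.506, -0.29]] knob [[0.588, -0.196]]
binL [[0.573, 0.45], [0.656, 0.306], [0.576, 0.258], [0.489, 0.394]] binR [[0.674, 0.113], [0.766, -0.023], [0.69, -0.078], [0.588, 0.057]]
webs tail->head z32 [[0.441, 0.295], [0.411, 0.347]] [[0.495, 0.1], [0.539, 0.144]] [[0.542, 0.024], [0.493, 0.004]] [[0.43, 0.006], [0.378, 0.032]]
tool [[0.957, 0.29, -0.0], [0.29, -0.957, 0.001], [0.0, -0.001, -1.0]]
cam in tool [ 0.0753  0.0005 -0.1432] [[-0.0, 1.0, 0.001], [-0.954, 0.0, -0.299], [-0.299, -0.001, 0.954]] 391.42132716002203 -0.02749682111308673
```

Emit:
play_rows:
  series:
    - [[0.03,0.028,0,0,0,2.8,1],[0.03,0.028,0,0,0,2.8,1],[0.03,0.028,0,0,0,2.8,1],[0.03,0.028,0,0,0,2.8,1],[0.03,0.028,0,0,0,2.8,1],[0.03,0.028,0,0,0,2.8,1],[0.03,0.028,0,0,0,2.8,1],[0.03,0.028,0,0,0,2.8,1],[0.03,0.028,0,0,0,2.8,1],[0.03,0.028,0,0,0,2.8,1]]

```text
time: 1.3
tool_pos: [0.482, -0.3169, 0.2314]
tool_rot: [0.0, 0.924, 0.382, 0.0]
contact_force: [-0.0, -1.1, 0.2]
gripper_width: 0.997
grasp_force: 0.0
```

Emit:
play_rows:
  series:
    - [[0.04,0.035,0,0,0,0,1],[0.03,0.03,-0.01,0,0,0,1],[0,0,-0.02,0,0,0,1],[0,0,0,0,0,0,1]]

```text
time: 1.7
tool_pos: [0.5478, -0.2532, 0.1979]
tool_rot: [-0.002, 0.924, 0.382, -0.002]
contact_force: [-0.1, -0.1, -1.2]
gripper_width: 0.997
grasp_force: 0.0
```

```bash
cat >> h.py <<'E'
from scipy.spatial.transform import Rotation as Ro
def st():
    s=manip.state(); q=s['tool_rot']; T=Ro.from_quat([q[1],q[2],q[3],q[0]]).as_matrix()
    print('t',round(s['time'],2),'tcp',s['tool_pos'].round(4),'yaw_y',round(float(np.degrees(np.arctan2(T[1,1],T[0,1]))),1),'tz',T[:,2].round(3),'w',round(s['gripper_width'],3),'gf',s['grasp_force'],'F',s['contact_force'].round(1),'j',s['joint_pos'].round(2))
E
python3 - <<'E'
from h import *
st(); w=grab('wrist'); cv2.imwrite('pics/w1.png',w['frame'])
E
```

```text
t 1.7 tcp [ 0.5478 -0.2532  0.1979] yaw_y -45.0 tz [-0.005  0.003 -1.   ] w 0.997 gf 0.0 F [-0.1 -0.1 -1.2] j [-0.56  0.03  1.69 -0.    1.42  0.23]
```

View pics/w1.png

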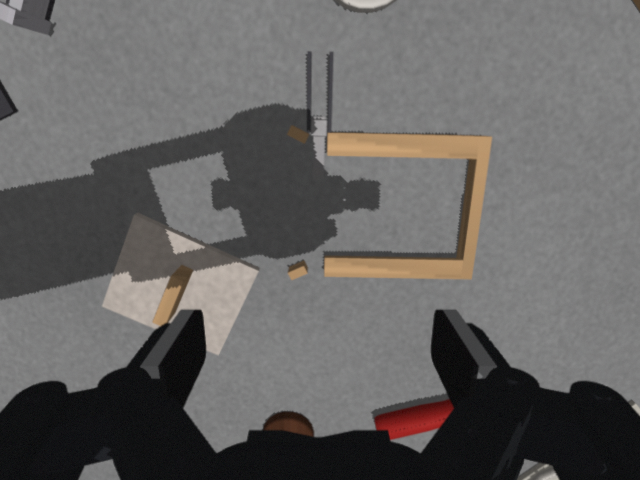

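The wrist view shows the rack with rails from (327,145) to (490,145) and (325,265) to (470,268). The knob is near (320,124), the guides are at (298,133) and (297,269), and the panel bar top is near (175,295). Next I'll take precise edges.

```bash
python3 - <<'E'
from h import *
w=grab('wrist'); im=w['frame']; h=cv2.cvtColor(im,cv2.COLOR_BGR2HSV)
m=((h[...,0]>8)&(h[...,0]<25)&(h[...,1]>80)&(h[...,2]>120)).astype(np.uint8)
# inner slot edges at z=.017: scan columns
a=[];b=[]
for u in range(340,455,5):
    c=m[:,u]; v=np.where(c[100:200])[0]+100; 
    if len(v): a.append((u,v.max()+.5, v.min()-.5))
    v=np.where(c[220:300])[0]+220
    if len(v): b.append((u,v.min()-.5,v.max()+.5))
a=np.array(a);b=np.array(b)
for n,q in(('upIn',a[:,:2]),('upOut',a[:,[0,2]]),('loIn',b[:,:2]),('loOut',b[:,[0,2]])):
    X=onz(w,q,.017)[:,:2]; p=np.polyfit(X[:,0],X[:,1],1); print(n,X[0].round(4),X[-1].round(4),'ang',np.degrees(np.arctan(p[0])).round(2))
# front ends of rails
for r in (136,142,148,262,268,272):
    c=np.where(m[r,310:400])[0]+310; print(r,c.min(),onz(w,[[c.min()-.5,r]],.017)[0,:2].round(4))
e=[c for c in (np.where(m[200,440:500])[0]+440,)][0]; print('stop row200',e.min(),e.max(),onz(w,[[e.min()-.5,200],[e.max()+.5,200]],.017)[:,:2].round(4).tolist())
c=im[90:300,260:360]; cv2.imwrite('pics/w1c.png',cv2.resize(im[40:290,90:370],(784,700*1))[:600] if 0 else cv2.resize(im[90:180,270:370],None,fx=6,fy=6,interpolation=cv2.INTER_CUBIC))
n,l,s,cc=cv2.connectedComponentsWithStats(m)
for i in range(1,n):
    if s[i,4]>60: print(s[i],cc[i].round(1))
E
```

```text
upIn [ 0.5923 -0.234 ] [ 0.655  -0.2989] ang -45.93
upOut [ 0.605  -0.2209] [ 0.6667 -0.2847] ang -46.02
loIn [ 0.5306 -0.2975] [ 0.5988 -0.3672] ang -45.84
loOut [ 0.5186 -0.3098] [ 0.5872 -0.3814] ang -45.94
136 326 [ 0.5943 -0.2152]
142 326 [ 0.591  -0.2185]
148 326 [ 0.5876 -0.2219]
262 323 [ 0.516  -0.2902]
268 323 [ 0.5119 -0.2943]
272 324 [ 0.5098 -0.2976]
stop row200 469 480 [[0.643, -0.3381], [0.6502, -0.3454]]
[ 323  132  166  145 7659] [413.3 198. ]
[287 265  19  13 142] [296.3 271. ]
[153 286  27  39 531] [165.5 304.4]
```

View pics/w1c.png

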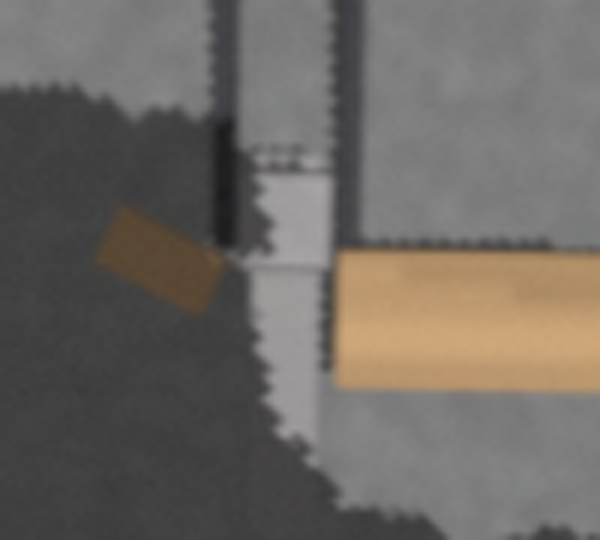

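```bash
cat >> h.py <<'E'
A=np.radians(-45.9); ex=np.array([np.cos(A),np.sin(A)]); ey=np.array([-ex[1],ex[0]]); O=.630*ex+.2182*ey
def rk(p): p=np.asarray(p)[...,:2]-O; return np.stack([p@ex,p@ey],-1).round(4)
def wr(x,y): return (O+x*ex+y*ey).round(4)
E
python3 - <<'E'
from h import *
w=grab('wrist'); k=onz(w,[[318.6,126],[318.6,118],[318.6,134.5]],.042); print('knob',k.round(4)[:,:2].tolist(),rk(k).tolist(),'O',O)
print('target open', wr(-.069,.062+.045))
im=w['frame'];
# panel edges by local clicks
p=onz(w,[[135,212],[258,268],[219,355],[102,305]],.008)[:,:2]; print('panel',p.round(4).tolist(),p.mean(0))
q=onz(w,[[182,266],[191,269],[163,326],[153,322]],.036)[:,:2]; print('bar',q.round(4).tolist(),q.mean(0))
E
```

```text
knob [[0.597, -0.2066], [0.601, -0.2026], [0.5926, -0.2109]] [[-0.0662, 0.0668], [-0.0663, 0.0725], [-0.0661, 0.0606]] O [ 0.59512022 -0.3005714 ]
target open [ 0.6239 -0.1766]
panel [[0.43, -0.1429], [0.4678, -0.2562], [0.3711, -0.2911], [0.3332, -0.1754]] [ 0.40050726 -0.21642334]
bar [[0.4347, -0.2048], [0.438, -0.212], [0.3776, -0.2288], [0.3744, -0.22]] [ 0.40616824 -0.21641611]
```

Emit:
play_rows:
  series:
    - [[0.024,0.023,-0.02,0,0,-0.9,1],[0.023,0.023,-0.03,0,0,0,1],[0,0,-0.04,0,0,0,1],[0,0,-0.04,0,0,0,1],[0,0,-0.03,0,0,0,1],[0,0,-0.016,0,0,0,1],[0,0,0,0,0,0,1],[0,0,0,0,0,0,0],[0,0,0,0,0,0,0],[0,0,0,0,0,0,0]]

```text
time: 2.85
tool_pos: [0.5971, -0.2102, 0.0278]
tool_rot: [0.002, 0.927, 0.374, 0.001]
contact_force: [-0.6, 0.7, -0.2]
gripper_width: 0.517
grasp_force: 0.0
```

Emit:
play_rows:
  series:
    - [[0,0,0,0,0,0,0],[0,0,0,0,0,0,0]]

```text
time: 3.05
tool_pos: [0.594, -0.2072, 0.0262]
tool_rot: [-0.004, 0.927, 0.374, -0.001]
contact_force: [-17.2, 16.8, 17.6]
gripper_width: 0.144
grasp_force: 11.5
```

Emit:
play_rows:
  series:
    - [[-0.001,0.001,0.001,0,0,0,0],[0,0,0,0,0,0,0]]

```text
time: 3.25
tool_pos: [0.5936, -0.2066, 0.0265]
tool_rot: [-0.002, 0.927, 0.374, -0.001]
contact_force: [-3.6, 4.9, 5.0]
gripper_width: 0.122
grasp_force: 59.3
```

Gripped (0.122 × 85 ≈ 10–12 mm). Now I'll pull it open.

Emit:
play_rows:
  series:
    - [[0.006,0.0058,0,0,0,0,0],[0.006,0.0058,0,0,0,0,0],[0.006,0.0058,0,0,0,0,0],[0.006,0.0058,0,0,0,0,0],[0.005,0.005,0,0,0,0,0],[0.001,0.001,0,0,0,0,0],[0,0,0,0,0,0,0]]

```text
time: 3.95
tool_pos: [0.6229, -0.1783, 0.0264]
tool_rot: [-0.002, 0.927, 0.374, -0.002]
contact_force: [-7.2, 1.5, 5.0]
gripper_width: 0.118
grasp_force: 59.5
```

Emit:
play_rows:
  series:
    - [[0,0,0,0,0,0,1],[0,0,0,0,0,0,1],[0,0,0,0,0,0,1],[0,0,0.04,0,0,0,1],[0,0,0.045,0,0,0,1],[-0.045,-0.008,0.03,0,0,-6,1],[-0.045,-0.008,0.02,0,0,-6,1],[-0.045,-0.008,0,0,0,-6,1],[-0.045,-0.008,0,0,0,-7,1],[-0.04,-0.008,0,0,0,0,1]]

```text
time: 4.95
tool_pos: [0.4068, -0.2185, 0.1591]
tool_rot: [0.001, 0.987, 0.164, 0.0]
contact_force: [-0.8, -1.4, 0.9]
gripper_width: 0.998
grasp_force: 0.0
```

Emit:
play_rows:
  series:
    - [[0,0,0,0,0,0,1],[0,0,0,0,0,0,1]]

```text
time: 5.15
tool_pos: [0.4083, -0.2188, 0.1592]
tool_rot: [0.001, 0.986, 0.164, 0.001]
contact_force: [-0.7, 0.9, -0.0]
gripper_width: 0.995
grasp_force: 0.0
```

```bash
python3 - <<'E'
from h import *
st(); w=grab('wrist'); cv2.imwrite('pics/w2.png',w['frame'])
im=w['frame']; h=cv2.cvtColor(im,cv2.COLOR_BGR2HSV)
m=((h[...,0]>8)&(h[...,0]<25)&(h[...,1]>80)&(h[...,2]>60)).astype(np.uint8)
n,l,s,cc=cv2.connectedComponentsWithStats(m)
for i in range(1,n):
    if s[i,4]>60: print(s[i],cc[i].round(1),cv2.minAreaRect(cv2.findContours((l==i).astype(np.uint8),0,2)[0][0]),onz(w,[cc[i]],.036)[0].round(4))
E
```

```text
t 5.15 tcp [ 0.4083 -0.2188  0.1592] yaw_y -71.1 tz [ 0.002 -0.001 -1.   ] w 0.995 gf 0.0 F [-0.7  0.9 -0. ] j [-0.65 -0.3   2.05  0.    1.38  0.59]
[ 459    0  181  128 5978] [560.1  67.9] ((548.9297485351562, 59.573883056640625), (58.25590515136719, 213.40296936035156), 65.37643432617188) [ 0.5589 -0.3307  0.036 ]
[421 128  27  24 362] [434.1 139.1] ((434.0411682128906, 139.03526306152344), (14.859736442565918, 25.16393280029297), 40.601295471191406) [ 0.4917 -0.272   0.036 ]
[ 300  196   17   74 1161] [307.9 232.5] ((308.0, 232.5), (73.0, 16.0), 90.0) [ 0.4034 -0.2132  0.036 ]
[486 325  46  36 832] [510.5 338.3] ((510.1059265136719, 338.41607666015625), (49.96089553833008, 25.675189971923828), 25.016895294189453) [ 0.3728 -0.3903  0.036 ]
```

View pics/w2.png

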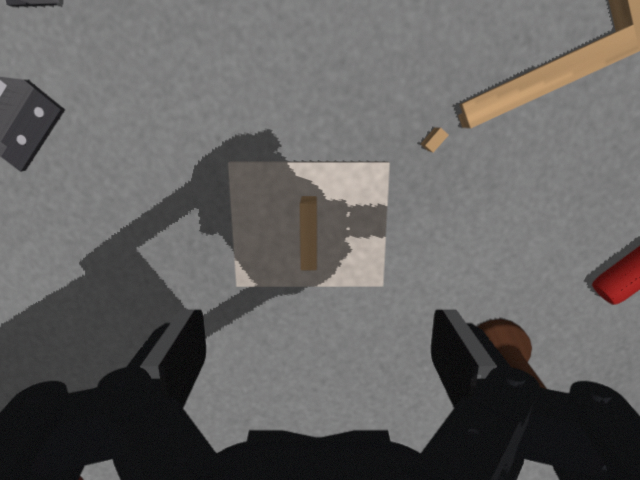

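The view shows the panel with corners at (228,163), (390,162), (383,287) and (237,286), square to the tool, and the bar top centre at (308,236). I'll grip the bar.

Emit:
play_rows:
  series:
    - [[-0.0065,0.0035,-0.04,0,0,0,1],[0,0,-0.045,0,0,0,1],[0,0,-0.04,0,0,0,1],[0,0,-0.02,0,0,0,1],[0,0,0,0,0,0,1],[0,0,0,0,0,0,0],[0,0,0,0,0,0,0],[0,0,0,0,0,0,0],[0,0,0,0,0,0,0],[0,0,0,0,0,0,0]]

```text
time: 6.2
tool_pos: [0.4024, -0.2151, 0.0146]
tool_rot: [0.0, 0.986, 0.164, 0.0]
contact_force: [0.1, 2.5, 3.0]
gripper_width: 0.141
grasp_force: 2.1
```

Emit:
play_rows:
  series:
    - [[0,0,0,0,0,0,0]]

```text
time: 6.3
tool_pos: [0.4026, -0.2153, 0.0148]
tool_rot: [0.001, 0.986, 0.164, 0.001]
contact_force: [0.0, -0.5, 3.8]
gripper_width: 0.128
grasp_force: 61.8
```

```bash
python3 - <<'E'
from h import *
st(); s=manip.state(); print('rack coords',rk(s['tool_pos']),'pre',wr(-.17,0),'home',wr(0,0))
w=grab('wrist'); im=w['frame']; g=cv2.cvtColor(im,cv2.COLOR_BGR2HSV)
m=((g[...,1]<60)&(g[...,2]>165)).astype(np.uint8); print(cv2.boundingRect(m))
cv2.imwrite('pics/w3.png',im)
E
```

```text
t 6.3 tcp [ 0.4026 -0.2153  0.0148] yaw_y -71.1 tz [ 0.001 -0.001 -1.   ] w 0.128 gf 61.78264617919922 F [ 0.  -0.5  3.8] j [-0.65 -0.11  2.16  0.    1.09  0.59]
rack coords [-0.1952 -0.0789] pre [ 0.4768 -0.1785] home [ 0.5951 -0.3006]
(183, 192, 290, 170)
```

View pics/w3.png

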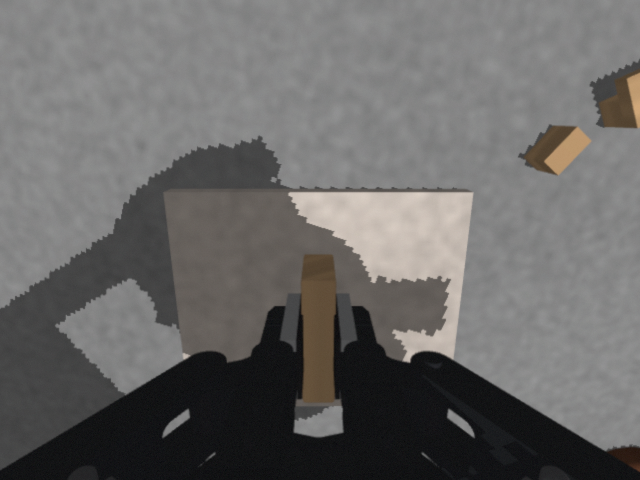

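```bash
python3 - <<'E'
from h import *
w=grab('wrist'); s=manip.state()['tool_pos']; a=np.radians(-71.1); ty=np.array([np.cos(a),np.sin(a)]); tx=np.array([-ty[1],ty[0]])
for uv in [(165,191),(473,191),(319,191),(457,347)]:
    d=onz(w,[uv],.008)[0,:2]-s[:2]; print(uv,'along ty',(d@ty).round(4),'tx',(d@tx).round(4))
E
```

```text
(165, 191) along ty -0.0592 tx 0.048
(473, 191) along ty 0.0606 tx 0.0481
(319, 191) along ty 0.0007 tx 0.048
(457, 347) along ty 0.0618 tx -0.0215
```

Emit:
play_rows:
  series:
    - [[0.0151,0.0076,0,0,0,5.04,0],[0.0151,0.0076,0,0,0,5.04,0],[0.0151,0.0076,0,0,0,5.04,0],[0.0151,0.0076,0,0,0,5.04,0],[0.0151,0.0076,0,0,0,5.04,0],[0,0,0,0,0,0,0],[0,0,0,0,0,0,0]]

```text
time: 7.1
tool_pos: [0.4789, -0.1772, 0.0148]
tool_rot: [0.001, 0.927, 0.375, 0.001]
contact_force: [3.3, 0.9, 4.7]
gripper_width: 0.127
grasp_force: 61.8
```

```bash
python3 - <<'E'
from h import *
st(); print(rk(manip.state()['tool_pos']))
w=grab('wrist'); cv2.imwrite('pics/w4.png',w['frame'])
E
```

```text
t 7.1 tcp [ 0.4789 -0.1772  0.0148] yaw_y -45.9 tz [ 0.003 -0.001 -1.   ] w 0.127 gf 61.81684613227844 F [3.3 0.9 4.7] j [-0.5   0.02  2.03  0.    1.08  0.3 ]
[-0.1695  0.0024]
```

View pics/w4.png

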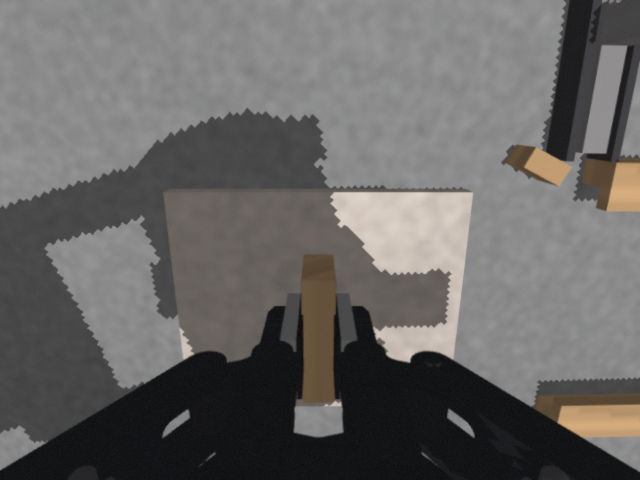

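The panel is square to the rack, held at (319,300), and the mouth is clear because the bolt bar is withdrawn at the top right. Now I'll slide it in.

Emit:
play_rows:
  series:
    - [[0.0085,-0.009,0,0,0,0,0],[0.0087,-0.009,0,0,0,0,0],[0.0087,-0.009,0,0,0,0,0],[0.0087,-0.009,0,0,0,0,0],[0.0087,-0.009,0,0,0,0,0],[0.0087,-0.009,0,0,0,0,0],[0.0,0,0,0,0,0,0]]

```text
time: 7.85
tool_pos: [0.5298, -0.2318, 0.0148]
tool_rot: [0.0, 0.927, 0.375, 0.0]
contact_force: [1.3, 0.4, 6.7]
gripper_width: 0.126
grasp_force: 62.1
```

```bash
python3 - <<'E'
from h import *
st(); print(rk(manip.state()['tool_pos']))
E
```

```text
t 7.85 tcp [ 0.5298 -0.2318  0.0148] yaw_y -46.0 tz [ 0.001  0.    -1.   ] w 0.126 gf 62.093764543533325 F [1.3 0.4 6.7] j [-0.54  0.18  1.87  0.    1.1   0.26]
[-0.0949  0.001 ]
```

Emit:
play_rows:
  series:
    - [[0.008,-0.0074,0,0,0,0,0],[0.0073,-0.0074,0,0,0,0,0],[0.0073,-0.0074,0,0,0,0,0],[0.0073,-0.0074,0,0,0,0,0],[0.0073,-0.0074,0,0,0,0,0],[0.0073,-0.0074,0,0,0,0,0],[0.0073,-0.0074,0,0,0,0,0],[0.0,0,0,0,0,0,0]]

```text
time: 8.65
tool_pos: [0.5811, -0.2838, 0.0148]
tool_rot: [0.0, 0.927, 0.375, -0.0]
contact_force: [0.3, 0.4, 7.0]
gripper_width: 0.127
grasp_force: 62.1
```

```bash
python3 - <<'E'
from h import *
st(); print(rk(manip.state()['tool_pos']),wr(0,.002)-manip.state()['tool_pos'][:2])
E
```

```text
t 8.65 tcp [ 0.5811 -0.2838  0.0148] yaw_y -46.0 tz [ 0. -0. -1.] w 0.127 gf 62.09357500076294 F [0.3 0.4 7. ] j [-0.57  0.32  1.7  -0.    1.13  0.23]
[-0.0218  0.0016] [ 0.01549149 -0.01540442]
```

Emit:
play_rows:
  series:
    - [[0.005,-0.005,0,0,0,0,0],[0.005,-0.005,0,0,0,0,0],[0.003,-0.003,0,0,0,0,0],[0.002,-0.002,0,0,0,0,0],[0.001,-0.001,0,0,0,0,0],[0,0,0,0,0,0,0],[0,0,0,0,0,0,0]]

```text
time: 9.35
tool_pos: [0.5957, -0.2983, 0.0148]
tool_rot: [-0.002, 0.927, 0.375, -0.001]
contact_force: [-6.3, 5.2, 10.9]
gripper_width: 0.13
grasp_force: 62.7
```

```bash
python3 - <<'E'
from h import *
st(); print(rk(manip.state()['tool_pos']))
E
```

```text
t 9.35 tcp [ 0.5957 -0.2983  0.0148] yaw_y -46.0 tz [-0.003  0.002 -1.   ] w 0.13 gf 62.73600876331329 F [-6.3  5.2 10.9] j [-0.58  0.36  1.65  0.    1.14  0.23]
[-0.0013  0.002 ]
```

Emit:
play_rows:
  series:
    - [[0.0007,-0.0007,0,0,0,0,0],[0,0,0,0,0,0,0],[0,0,0,0,0,0,1],[0,0,0,0,0,0,1],[0,0,0,0,0,0,1],[0,0,0.04,0,0,0,1],[0,0,0.045,0,0,0,1],[0.009,0.04,0.01,0,0,0,1],[0.009,0.04,0,0,0,0,1],[0.008,0.039,0,0,0,0,1]]

```text
time: 10.35
tool_pos: [0.6241, -0.1797, 0.1093]
tool_rot: [0.0, 0.927, 0.375, 0.0]
contact_force: [0.5, 0.1, -0.3]
gripper_width: 0.999
grasp_force: 0.0
```

Emit:
play_rows:
  series:
    - [[0,0,0,0,0,0,1],[0,0,0,0,0,0,1]]

```text
time: 10.55
tool_pos: [0.6236, -0.1798, 0.1081]
tool_rot: [-0.0, 0.926, 0.376, -0.001]
contact_force: [0.3, -0.3, -0.4]
gripper_width: 1.005
grasp_force: 0.0
```

```bash
python3 - <<'E'
from h import *
st(); print(rk(manip.state()['tool_pos']))
w=grab('wrist'); cv2.imwrite('pics/w5.png',w['frame'])
E
```

```text
t 10.55 tcp [ 0.6236 -0.1798  0.1081] yaw_y -45.8 tz [-0.001 -0.    -1.   ] w 1.005 gf 0.0 F [ 0.3 -0.3 -0.4] j [-0.4   0.21  1.65 -0.    1.28  0.4 ]
[-0.0669  0.1045]
```

View pics/w5.png

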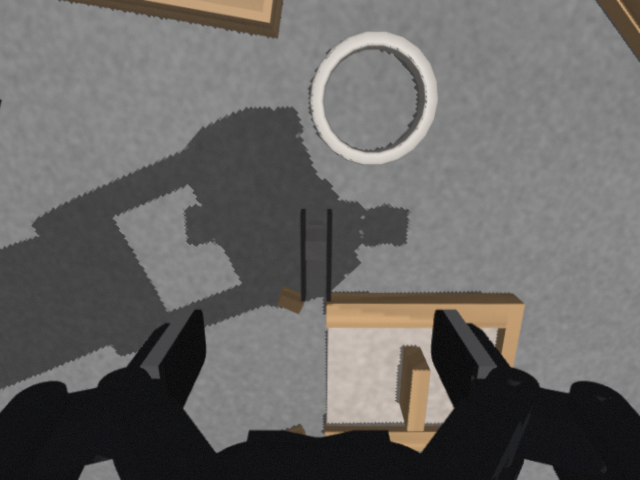

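The panel is home in the rack (about 327–500, 325–430) and the bolt is still drawn, with its knob near (316,240). I'll grip the knob and shut it.

Emit:
play_rows:
  series:
    - [[-0.0007,0.0014,-0.03,0,0,0,1],[0,0,-0.03,0,0,0,1],[0,0,-0.022,0,0,0,1],[0,0,0,0,0,0,1],[0,0,0,0,0,0,0],[0,0,0,0,0,0,0],[0,0,0,0,0,0,0],[0,0,0,0,0,0,0],[0,0,0,0,0,0,0],[0,0,0,0,0,0,0]]

```text
time: 11.6
tool_pos: [0.623, -0.1782, 0.028]
tool_rot: [-0.001, 0.927, 0.376, -0.0]
contact_force: [-4.2, 2.5, 5.9]
gripper_width: 0.118
grasp_force: 58.9
```

Emit:
play_rows:
  series:
    - [[-0.006,-0.0058,0,0,0,0,0],[-0.006,-0.0058,0,0,0,0,0],[-0.006,-0.0058,0,0,0,0,0],[-0.006,-0.0058,0,0,0,0,0],[-0.005,-0.0048,0,0,0,0,0],[-0.002,-0.002,0,0,0,0,0],[0,0,0,0,0,0,0]]

```text
time: 12.3
tool_pos: [0.5918, -0.2083, 0.0279]
tool_rot: [-0.001, 0.927, 0.376, -0.0]
contact_force: [-3.9, 3.6, 7.4]
gripper_width: 0.119
grasp_force: 59.1
```

```bash
python3 - <<'E'
from h import *
st(); print(rk(manip.state()['tool_pos']))
E
```

```text
t 12.3 tcp [ 0.5918 -0.2083  0.0279] yaw_y -45.9 tz [-0.001  0.002 -1.   ] w 0.119 gf 59.12988245487213 F [-3.9  3.6  7.4] j [-0.46  0.26  1.74  0.    1.14  0.34]
[-0.0686  0.0619]
```

Emit:
play_rows:
  series:
    - [[-0.0015,-0.0015,0,0,0,0,0],[-0.001,-0.001,0,0,0,0,0],[0,0,0,0,0,0,0]]

```text
time: 12.6
tool_pos: [0.5905, -0.2096, 0.028]
tool_rot: [-0.001, 0.927, 0.376, 0.001]
contact_force: [-1.1, 7.0, 5.3]
gripper_width: 0.115
grasp_force: 58.9
```

Emit:
play_rows:
  series:
    - [[0,0,0,0,0,0,1],[0,0,0,0,0,0,1],[0,0,0,0,0,0,1],[0,0,0.045,0,0,0,1],[0,0,0.045,0,0,0,1],[-0.02,0.02,0.04,0,0,0,1],[-0.03,0.03,0.03,0,0,0,1],[-0.03,0.035,0.02,0,0,0,1],[-0.03,0.035,0.02,0,0,0,1],[-0.03,0.035,0.012,0,0,0,1]]

```text
time: 13.6
tool_pos: [0.4505, -0.0573, 0.2394]
tool_rot: [0.001, 0.927, 0.375, 0.001]
contact_force: [0.5, 0.3, 1.0]
gripper_width: 0.997
grasp_force: 0.0
```

Emit:
play_rows:
  series:
    - [[-0.03,0.035,0,0,0,0,1],[0,0,0,0,0,0,1],[0,0,0,0,0,0,1]]

```text
time: 13.9
tool_pos: [0.421, -0.0227, 0.2377]
tool_rot: [0.001, 0.927, 0.376, 0.001]
contact_force: [-1.0, -1.7, -0.1]
gripper_width: 0.997
grasp_force: 0.0
```

```bash
python3 - <<'E'
from h import *
st(); 
w=grab('wrist'); cv2.imwrite('pics/w6.png',w['frame']); np.savez('w6.npz',**w)
E
```

```text
t 13.9 tcp [ 0.421  -0.0227  0.2377] yaw_y -45.8 tz [ 0.002 -0.001 -1.   ] w 0.997 gf 0.0 F [-1.  -1.7 -0.1] j [-0.23 -0.47  2.05 -0.    1.56  0.57]
```

View pics/w6.png

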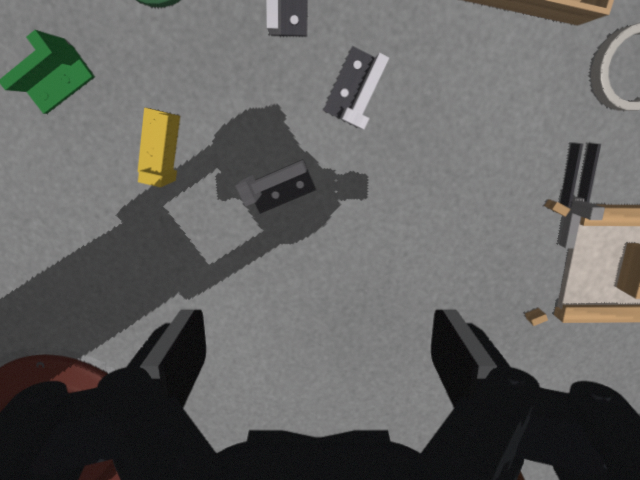

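The view shows the bolt bar back across the mouth at (570,230) with the panel home. Left-hand bracket 4 is at (278,188), in shadow, and right-hand bracket 3 is at (355,90). Next I'll get the web top lines.

```bash
python3 - <<'E'
from h import *
w=dict(np.load('w6.npz')); g=cv2.cvtColor(w['frame'],cv2.COLOR_BGR2GRAY)
print(g[155:218:4,232:324:4])
def est(tail,head,name):  # tail top end (x=-30,z32), head top end centre (x=30,z44)
    a=onz(w,[tail],.032)[0]; b=onz(w,[head],.044)[0]; d=(b-a)[:2]; L=np.hypot(*d); u=d/L
    print(name,'len',L.round(4),'web dir',np.degrees(np.arctan2(u[1],u[0])).round(1),'origin',(a[:2]+.03*u).round(4),'grip',(a[:2]+.025*u).round(4))
b=(g>170).astype(np.uint8)
n,l,s,c=cv2.connectedComponentsWithStats(b)
for i in range(1,n):
    if s[i,4]>150 and s[i,1]<150 and 230<s[i,0]<420: print(s[i],c[i],cv2.minAreaRect(cv2.findContours((l==i).astype(np.uint8),0,2)[0][0]))
est((383,57),(352,122),'B3'); est((309,170),(245,192),'B4')
E
```

```text
[[ 71  68  66  69  69  65  67  69  66  70  69  65  68  68  68  67  67  69
   66  67 123 125 132]
 [ 66  67  69  68  69  70  71  67  67  71  72  70  70  67  68  64  62  66
   66  67  66 119 133]
 [ 66  69  67  65  66  68  69  65  68  69  68  67  68  69  68  59  78  88
   67  66  65  73 130]
 [ 68  69  67  69  69  70  66  65  64  67  69  66  66  60  82  88  92  91
   80  63  68  68  77]
 [ 69  68  65  66  70  68  69  70  69  65  67  67  82  89  90  91  92  92
   89  53  70  67  66]
 [ 65  65  66  66  67  75  66  68  64  76  86  90  91  91  90  91  87  38
   31  31  68  68  69]
 [ 71  69  69  77  78  79  58  79  88  92  90  91  91  91  75  30  31  32
   34  29  57  68  70]
 [ 67  69  83  88  77  81  90  90  91  89  90  88  53  30  34  30  63  89
   36  31  32  67  68]
 [ 69  81  88  89  84  85  90  89  89  85  36  29  32  33  32  30  38  84
   29  28  30  63  67]
 [ 70  70  89  90  88  75  89  77  32  29  36  52  29  31  30  31  26  30
   30  31  45  67  65]
 [ 68  68  83  86  87  82  78  63  32  31  78  89  32  32  29  31  31  32
   55  69  65  68  70]
 [126 120  81  88  88  91  76  32  31  30  30  36  30  31  32  35  65  64
   67  67  64  69  66]
 [128 130 129  86  90  82  35  32  32  31  31  28  31  49  65  62  65  66
   67  69  69  66  64]
 [130 130 135 125  69  64  55  30  31  31  34  62  67  66  66  66  66  67
   68  66  66  63  65]
 [128 120 127 127  86  67  66  32  42  67  65  68  65  67  65  67  65  66
   66  65  66  64  66]
 [131 125 127 121 126  88  65  64  66  65  67  66  65  66  67  67  69  67
   64  67  67  66  67]]
[267   0  11  28 307] [271.98371336  13.45602606] ((272.0, 13.5), (27.0, 10.0), 90.0)
[343  53  46  76 944] [366.20868644  93.8029661 ] ((369.8000183105469, 89.90000915527344), (23.702320098876953, 75.13188171386719), 26.56505012512207)
B3 len 0.0572 web dir -162.0 origin [0.5179 0.0155] grip [0.5226 0.017 ]
B4 len 0.0582 web dir 151.6 origin [0.411  0.0186] grip [0.4154 0.0162]
```

Emit:
play_rows:
  series:
    - [[-0.001,0.004,-0.015,0,0,-8.1,0.6],[-0.001,0.005,-0.015,0,0,-8.1,0.6],[-0.001,0.005,-0.015,0,0,-8.1,0.6],[-0.001,0.005,-0.015,0,0,-8.1,0.6],[-0.001,0.005,-0.015,0,0,-8.1,0.6],[-0.001,0.005,-0.015,0,0,-8.1,0.6],[-0.001,0.005,-0.015,0,0,-8.1,0.6],[0,0.005,-0.015,0,0,-8.1,0.6],[0,0,-0.015,0,0,-7.8,0.6],[0,0,0,0,0,0,0.6]]

```text
time: 14.95
tool_pos: [0.413, 0.0154, 0.0997]
tool_rot: [0.0, 0.969, -0.246, -0.003]
contact_force: [-0.1, 0.4, -0.3]
gripper_width: 0.601
grasp_force: 0.0
```

```bash
python3 - <<'E'
from h import *
st(); w=grab('wrist'); np.savez('w7.npz',**w)
# predicted keypoints of B4 (origin, web dir) in this view, compare with edges
im=w['frame'].copy(); u=np.array([np.cos(np.radians(151.6)),np.sin(np.radians(151.6))]); n=np.array([-u[1],u[0]]); o=np.array([.411,.0186])
P=[(-30,4.5,32),(20,4.5,32),(20,-4.5,32),(-30,-4.5,32),(-30,27,6),(30,27,6),(20,10,44),(30,10,44),(30,-10,44),(20,-10,44)]
X=[[*(o+u*p[0]/1e3+n*p[1]/1e3),p[2]/1e3] for p in P]
for q in proj(w,X): cv2.circle(im,tuple(int(round(v)) for v in q),2,(0,0,255),-1)
cv2.imwrite('pics/w7.png',im)
E
```

```text
t 14.95 tcp [0.413  0.0154 0.0997] yaw_y -118.5 tz [-0.006  0.001 -1.   ] w 0.601 gf 0.0 F [-0.1  0.4 -0.3] j [-0.14 -0.37  2.21 -0.    1.3   1.93]
```

View pics/w7.png

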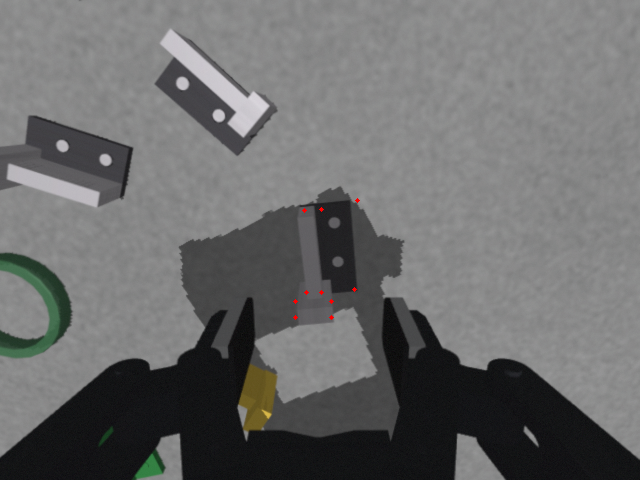

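The predicted corners fall on the bracket (web 307–320, 208–300; head 297–331, 302–320). The foot is to the right while the head points down, so it is left-handed. I'll descend and grip.

Emit:
play_rows:
  series:
    - [[0.001,0,-0.03,0,0,3,0.6],[0,0,-0.03,0,0,0,0.6],[0,0,-0.02,0,0,0,0.6],[0,0,-0.0075,0,0,0,0.6],[0,0,0,0,0,0,0.6],[0,0,0,0,0,0,0],[0,0,0,0,0,0,0],[0,0,0,0,0,0,0],[0,0,0,0,0,0,0],[0,0,0,0,0,0,0]]

```text
time: 16.0
tool_pos: [0.4166, 0.0159, 0.0165]
tool_rot: [-0.0, 0.975, -0.22, 0.001]
contact_force: [-1.2, 1.0, 6.1]
gripper_width: 0.084
grasp_force: 61.4
```

```bash
python3 - <<'E'
from h import *
st()
f=grab('top')
# bins: mask wood in the top view, corners at rim z=.04
h=cv2.cvtColor(f['frame'],cv2.COLOR_BGR2HSV); m=((h[...,0]>8)&(h[...,0]<25)&(h[...,1]>60)&(h[...,2]>60)).astype(np.uint8)
n,l,s,c=cv2.connectedComponentsWithStats(m)
for i in range(1,n):
    if s[i,4]>800 and 150<s[i,1]<260 and 150<s[i,0]<360:
        r=cv2.minAreaRect(cv2.findContours((l==i).astype(np.uint8),0,2)[0][0]); b=cv2.boxPoints(r); X=onz(f,b,.04)[:,:2]
        print(c[i].round(),X.round(3).tolist(),'ctr',X.mean(0).round(4))
w=dict(np.load('w7.npz')); 
def est(tail,head,name):
    a=onz(w,[tail],.032)[0]; b=onz(w,[head],.044)[0]; d=(b-a)[:2]; L=np.hypot(*d); u=d/L
    print(name,'len',L.round(4),'web dir',np.degrees(np.arctan2(u[1],u[0])).round(1),'origin',(a[:2]+.03*u).round(4),'grip',(a[:2]+.025*u).round(4))
est((166,37),(252,116),'B3')
E
```

```text
t 16.0 tcp [0.4166 0.0159 0.0165] yaw_y -115.5 tz [ 0.003 -0.    -1.   ] w 0.084 gf 61.38417363166809 F [-1.2  1.   6.1] j [-0.14 -0.22  2.25  0.    1.1   1.87]
[312. 185.] [[0.713, 0.143], [0.815, -0.002], [0.685, -0.081], [0.587, 0.062]] ctr [0.6998 0.0307]
[205. 217.] [[0.614, 0.479], [0.701, 0.332], [0.569, 0.255], [0.485, 0.4]] ctr [0.5922 0.3664]
B3 len 0.0564 web dir -159.9 origin [0.5195 0.0153] grip [0.5242 0.017 ]
```

Emit:
play_rows:
  series:
    - [[0,0,0.045,0,0,0,0],[0,0,0.045,0,0,0,0],[0.02,0.042,0.005,0,0,7,0],[0.02,0.042,0,0,0,7,0],[0.02,0.042,0,0,0,7,0],[0.02,0.042,0,0,0,7,0],[0.02,0.042,0,0,0,7,0],[0.02,0.042,0,0,0,7,0],[0.02,0.042,0,0,0,7,0],[0.02,0.042,0,0,0,6.5,0]]

```text
time: 17.05
tool_pos: [0.5754, 0.3538, 0.1093]
tool_rot: [0.0, 0.965, 0.262, -0.0]
contact_force: [0.1, -1.8, -0.6]
gripper_width: 0.087
grasp_force: 60.5
```

Emit:
play_rows:
  series:
    - [[0,0,0,0,0,0,0],[0,0,0,0,0,0,0]]

```text
time: 17.25
tool_pos: [0.5747, 0.3526, 0.1088]
tool_rot: [0.0, 0.966, 0.26, -0.001]
contact_force: [0.7, 0.5, -0.9]
gripper_width: 0.084
grasp_force: 60.4
```

```bash
python3 - <<'E'
from h import *
st(); w=grab('wrist'); np.savez('w8.npz',**w)
# bin wood rim check: predicted inner/outer corner pixels vs mask
im=w['frame']; h=cv2.cvtColor(im,cv2.COLOR_BGR2HSV); m=((h[...,0]>8)&(h[...,0]<25)&(h[...,1]>50)).astype(np.uint8)
n,l,s,c=cv2.connectedComponentsWithStats(m); i=1+s[1:,4].argmax(); cnt=cv2.findContours((l==i).astype(np.uint8),0,2)[0][0]; ap=cv2.approxPolyDP(cnt,6,True).reshape(-1,2)
print(ap.tolist(), onz(w,ap,.04)[:,:2].round(3).tolist())
E
```

```text
t 17.25 tcp [0.5747 0.3526 0.1088] yaw_y -59.9 tz [-0.002 -0.001 -1.   ] w 0.084 gf 60.420387983322144 F [ 0.7  0.5 -0.9] j [ 0.44  0.26  1.59 -0.    1.29  1.49]
[[223, 62], [229, 151], [158, 159], [178, 321], [270, 322], [293, 292], [305, 292], [309, 252], [380, 253], [379, 322], [453, 321], [471, 159], [401, 151], [406, 62]] [[0.639, 0.445], [0.601, 0.423], [0.578, 0.454], [0.494, 0.405], [0.522, 0.356], [0.547, 0.353], [0.55, 0.347], [0.573, 0.358], [0.593, 0.322], [0.555, 0.298], [0.578, 0.259], [0.663, 0.309], [0.647, 0.343], [0.685, 0.365]]
```

Emit:
play_rows:
  series:
    - [[0.008,0.007,-0.025,0,0,0,0],[0,0,-0.03,0,0,0,0],[0,0,-0.02,0,0,0,0],[0,0,-0.011,0,0,0,0],[0,0,0,0,0,0,0],[0,0,0,0,0,0,0.35],[0,0,0,0,0,0,0.35],[0,0,0,0,0,0,0.35],[0,0,0.045,0,0,0,0.35],[0,0,0.045,0,0,0,0.4]]

```text
time: 18.3
tool_pos: [0.5819, 0.3584, 0.1134]
tool_rot: [0.0, 0.966, 0.259, -0.002]
contact_force: [0.8, 0.5, 0.4]
gripper_width: 0.397
grasp_force: 0.0
```

Emit:
play_rows:
  series:
    - [[0,0,0.03,0,0,8.2,0.6],[-0.016,-0.009,0.02,0,0,8.2,0.6],[-0.016,-0.009,0.02,0,0,8.2,0.6],[-0.016,-0.009,0.01,0,0,8.2,0.6],[-0.016,-0.009,0,0,0,8.2,0.6],[-0.016,-0.009,0,0,0,8.2,0.6],[-0.016,-0.009,0,0,0,8.2,0.6],[-0.016,-0.009,0,0,0,8.2,0.6],[-0.016,-0.009,0,0,0,8.2,0.6],[-0.014,-0.006,0,0,0,8.2,0.6]]

```text
time: 19.3
tool_pos: [0.4406, 0.2807, 0.1948]
tool_rot: [0.0, 0.557, 0.831, 0.001]
contact_force: [0.6, -0.3, 0.6]
gripper_width: 0.598
grasp_force: 0.0
```

Emit:
play_rows:
  series:
    - [[0,0,0,0,0,8,0.6],[0,0,0,0,0,0,0.6]]

```text
time: 19.5
tool_pos: [0.4411, 0.2811, 0.1949]
tool_rot: [0.001, 0.5, 0.866, 0.001]
contact_force: [1.0, -0.5, 1.2]
gripper_width: 0.602
grasp_force: 0.0
```

```bash
cat >> h.py <<'E'
def bright(w,tag=''):
    g=cv2.cvtColor(w['frame'],cv2.COLOR_BGR2GRAY); sat=cv2.cvtColor(w['frame'],cv2.COLOR_BGR2HSV)[...,1]
    m=((g>165)&(sat<40)).astype(np.uint8); n,l,s,c=cv2.connectedComponentsWithStats(m)
    for i in range(1,n):
        if s[i,4]>200:
            cnt=cv2.findContours((l==i).astype(np.uint8),0,2)[0][0]
            print(tag,'bright',s[i].tolist(),cv2.approxPolyDP(cnt,4,True).reshape(-1,2).tolist(),onz(w,[c[i]],.032)[0,:2].round(3))
    d=(g<50).astype(np.uint8); n,l,s,c=cv2.connectedComponentsWithStats(d[:330])
    for i in range(1,n):
        if s[i,4]>300: print(tag,'dark',s[i].tolist(),c[i].round(),onz(w,[c[i]],.006)[0,:2].round(3))
def overlay(w,im,o,deg,hand):
    a=np.radians(deg); u=np.array([np.cos(a),np.sin(a)]); n=np.array([-u[1],u[0]])*hand
    P=[(-30,4.5,32),(20,4.5,32),(20,-4.5,32),(-30,-4.5,32),(-30,27,6),(30,27,6),(20,10,44),(30,10,44),(30,-10,44),(20,-10,44)]
    for q in proj(w,[[*(o+u*p[0]/1e3+n*p[1]/1e3),p[2]/1e3] for p in P]): cv2.circle(im,tuple(int(round(v)) for v in q),2,(0,0,255),-1); print(q.round().tolist(),end=' ')
E
python3 - <<'E'
from h import *
st(); w=grab('wrist'); np.savez('w9.npz',**w); bright(w)
overlay(w,w['frame'],np.array([.426,.321]),120,-1); cv2.imwrite('pics/w9.png',w['frame'])
E
```

```text
t 19.5 tcp [0.4411 0.2811 0.1949] yaw_y 30.0 tz [ 0.002  0.001 -1.   ] w 0.602 gf 0.0 F [ 1.  -0.5  1.2] j [ 0.42 -0.17  1.89 -0.    1.42 -0.1 ]
 bright [606, 192, 34, 72, 855] [[639, 192], [627, 192], [618, 207], [606, 263], [616, 263], [628, 209], [639, 205]] [0.661 0.399]
 bright [476, 215, 69, 25, 906] [[476, 239], [486, 239], [489, 228], [542, 228], [544, 218], [481, 215]] [0.576 0.351]
 bright [278, 391, 66, 20, 577] [[343, 408], [338, 392], [278, 400], [284, 406], [329, 397], [333, 410]] [0.526 0.125]
 dark [328, 119, 28, 75, 1545] [342. 157.] [0.436 0.329]
 dark [152, 169, 69, 53, 753] [186. 194.] [0.336 0.235]
 dark [235, 298, 19, 32, 398] [246. 317.] [0.433 0.156]
 dark [383, 298, 20, 32, 403] [390. 317.] [0.552 0.224]
[333.0, 201.0] [334.0, 137.0] [322.0, 137.0] [322.0, 201.0] [358.0, 195.0] [361.0, 123.0] [342.0, 138.0] [343.0, 123.0] [315.0, 123.0] [315.0, 137.0]
```

B1 is confirmed: foot mask 328–356 × 119–194, where the prediction was 334–361 × 123–195. Its foot is to the right of the web with the head up, so it is right-handed. The left bracket sits in its bin at (0.576, 0.351). I'll grip B1.

Emit:
play_rows:
  series:
    - [[-0.007,0.017,-0.03,0,0,0,0.6],[-0.008,0.017,-0.04,0,0,0,0.6],[0,0,-0.04,0,0,0,0.6],[0,0,-0.04,0,0,0,0.6],[0,0,-0.02,0,0,0,0.6],[0,0,-0.01,0,0,0,0.6],[0,0,0,0,0,0,0],[0,0,0,0,0,0,0],[0,0,0,0,0,0,0],[0,0,0,0,0,0,0]]

```text
time: 20.55
tool_pos: [0.4279, 0.3159, 0.0161]
tool_rot: [0.001, 0.5, 0.866, 0.002]
contact_force: [0.2, -0.1, 4.5]
gripper_width: 0.086
grasp_force: 61.4
```

Emit:
play_rows:
  series:
    - [[0,0,0,0,0,0,0]]

```text
time: 20.65
tool_pos: [0.4279, 0.3159, 0.0161]
tool_rot: [0.001, 0.5, 0.866, 0.002]
contact_force: [0.7, 0.5, 5.7]
gripper_width: 0.088
grasp_force: 61.6
```

Emit:
play_rows:
  series:
    - [[0,0,0.045,0,0,0,0],[0,0,0.05,0,0,0,0],[0.02,-0.023,0,0,0,-8,0],[0.02,-0.023,0,0,0,-8,0],[0.02,-0.023,0,0,0,-8,0],[0.02,-0.023,0,0,0,-8,0],[0.02,-0.023,0,0,0,-8,0],[0.02,-0.023,0,0,0,-8,0],[0.02,-0.023,0,0,0,-8,0],[0.02,-0.023,0,0,0,-8,0]]

```text
time: 21.65
tool_pos: [0.5867, 0.1299, 0.1089]
tool_rot: [-0.0, 0.884, 0.467, -0.0]
contact_force: [0.3, 0.7, 0.2]
gripper_width: 0.086
grasp_force: 60.7
```

Emit:
play_rows:
  series:
    - [[0.02,-0.025,0,0,0,-8,0],[0.022,-0.025,0,0,0,-8,0],[0.022,-0.025,0,0,0,-6,0],[0,0,0,0,0,0,0],[0,0,0,0,0,0,0]]

```text
time: 22.15
tool_pos: [0.6501, 0.0556, 0.1086]
tool_rot: [-0.0, 0.956, 0.292, -0.0]
contact_force: [0.6, 0.6, -0.6]
gripper_width: 0.088
grasp_force: 60.7
```

```bash
python3 - <<'E'
from h import *
st(); w=grab('wrist'); np.savez('w10.npz',**w)
im=w['frame']; h=cv2.cvtColor(im,cv2.COLOR_BGR2HSV); m=((h[...,0]>8)&(h[...,0]<25)&(h[...,1]>50)).astype(np.uint8)
n,l,s,c=cv2.connectedComponentsWithStats(m); i=1+s[1:,4].argmax(); cnt=cv2.findContours((l==i).astype(np.uint8),0,2)[0][0]; ap=cv2.approxPolyDP(cnt,6,True).reshape(-1,2)
print(ap.tolist(), onz(w,ap,.04)[:,:2].round(3).tolist())
E
```

```text
t 22.15 tcp [0.6501 0.0556 0.1086] yaw_y -56.0 tz [-0.001  0.    -1.   ] w 0.088 gf 60.748246908187866 F [ 0.6  0.6 -0.6] j [-0.03  0.22  1.65  0.    1.28  0.95]
[[319, 57], [319, 147], [256, 154], [264, 318], [305, 291], [304, 281], [286, 280], [292, 221], [309, 216], [385, 220], [380, 318], [541, 316], [569, 153], [492, 146], [501, 57], [469, 57], [467, 92], [486, 93], [483, 112], [387, 113], [383, 125], [355, 122], [355, 57]] [[0.737, 0.113], [0.7, 0.089], [0.678, 0.115], [0.598, 0.06], [0.627, 0.049], [0.632, 0.053], [0.626, 0.062], [0.658, 0.079], [0.666, 0.072], [0.688, 0.036], [0.637, 0.002], [0.693, -0.08], [0.773, -0.024], [0.752, 0.013], [0.788, 0.038], [0.779, 0.052], [0.765, 0.042], [0.771, 0.033], [0.763, 0.028], [0.734, 0.069], [0.728, 0.067], [0.721, 0.08], [0.747, 0.099]]
```

Emit:
play_rows:
  series:
    - [[0.005,-0.002,-0.025,0,0,0,0],[0,0,-0.03,0,0,0,0],[0,0,-0.02,0,0,0,0],[0,0,-0.011,0,0,0,0],[0,0,0,0,0,0,0],[0,0,0,0,0,0,0.3],[0,0,0,0,0,0,0.3],[0,0,0,0,0,0,0.3],[0,0,0.045,0,0,0,0.3],[0,0,0.045,0,0,0,0.4]]

```text
time: 23.2
tool_pos: [0.6537, 0.054, 0.1122]
tool_rot: [-0.001, 0.956, 0.293, -0.002]
contact_force: [1.4, 0.2, 0.3]
gripper_width: 0.393
grasp_force: 0.0
```

Emit:
play_rows:
  series:
    - [[-0.02,-0.005,0.02,0,0,-3,0.6],[-0.03,-0.008,0.01,0,0,-6,0.6],[-0.03,-0.008,0,0,0,-6,0.6],[-0.03,-0.008,-0.01,0,0,0,0.6],[-0.02,-0.008,-0.02,0,0,0,0.6],[0,0,0,0,0,0,0.6],[0,0,0,0,0,0,0.6]]

```text
time: 23.9
tool_pos: [0.5256, 0.017, 0.1134]
tool_rot: [0.0, 0.986, 0.165, 0.001]
contact_force: [0.5, -0.1, 0.4]
gripper_width: 0.598
grasp_force: 0.0
```

```bash
python3 - <<'E'
from h import *
st(); w=grab('wrist'); np.savez('w11.npz',**w); bright(w)
overlay(w,w['frame'],np.array([.5188,.0154]),-161,-1); cv2.imwrite('pics/w11.png',w['frame'])
E
```

```text
t 23.9 tcp [0.5256 0.017  0.1134] yaw_y -71.0 tz [ 0.001  0.    -1.   ] w 0.598 gf 0.0 F [ 0.5 -0.1  0.4] j [-0.11 -0.08  1.95  0.    1.27  1.13]
 bright [320, 0, 28, 48, 839] [[320, 0], [331, 47], [346, 43], [338, 0]] [0.644 0.049]
 bright [621, 4, 19, 93, 953] [[639, 4], [621, 48], [623, 71], [639, 96], [632, 56]] [ 0.685 -0.105]
 bright [86, 144, 40, 32, 664] [[116, 144], [86, 159], [96, 175], [125, 160]] [0.536 0.149]
 bright [116, 164, 40, 67, 907] [[126, 164], [116, 170], [151, 230], [155, 210]] [0.522 0.127]
 dark [170, 129, 48, 98, 1690] [191. 195.] [0.525 0.104]
 dark [8, 161, 57, 96, 504] [ 48. 201.] [0.49  0.193]
 dark [620, 174, 20, 79, 802] [632. 205.] [ 0.614 -0.174]
 dark [276, 198, 47, 87, 2428] [292. 239.] [0.517 0.032]
 dark [234, 298, 20, 32, 405] [246. 317.] [0.451 0.046]
 dark [383, 298, 20, 32, 405] [390. 317.] [ 0.485 -0.052]
[309.0, 210.0] [309.0, 288.0] [324.0, 288.0] [324.0, 210.0] [275.0, 201.0] [278.0, 286.0] [300.0, 296.0] [300.0, 311.0] [333.0, 311.0] [333.0, 296.0]
```

B3 matches the prediction: foot mask 276–323 × 198–285, predicted 275–324 × 201–286. It is right-handed, and I'll grip it.

Emit:
play_rows:
  series:
    - [[-0.002,-0.001,-0.03,0,0,0,0.6],[0,0,-0.04,0,0,0,0.6],[0,0,-0.02,0,0,0,0.6],[0,0,-0.0085,0,0,0,0.6],[0,0,0,0,0,0,0],[0,0,0,0,0,0,0],[0,0,0,0,0,0,0],[0,0,0,0,0,0,0],[0,0,0,0,0,0,0]]

```text
time: 24.85
tool_pos: [0.5252, 0.0159, 0.0166]
tool_rot: [0.001, 0.986, 0.165, 0.002]
contact_force: [0.7, -0.2, 6.5]
gripper_width: 0.09
grasp_force: 60.5
```

```bash
python3 - <<'E'
from h import *
st(); s=manip.state(); w=dict(np.load('w11.npz'))
c=np.array([.6855,.018]); X=np.array([.825,.565]); Y=np.array([-.565,.825])
print('B3 place delta',(c+.005*X-.050*Y-s['tool_pos'][:2]).round(4))
a=onz(w,[(153,222)],.032)[0]; b=onz(w,[(106,159)],.044)[0]; d=(b-a)[:2]; print('B2 tail?',a,'head',b,np.hypot(*d),np.degrees(np.arctan2(d[1],d[0])))
E
```

```text
t 24.85 tcp [0.5252 0.0159 0.0166] yaw_y -71.0 tz [ 0.005 -0.    -1.   ] w 0.09 gf 60.537099838256836 F [ 0.7 -0.2  6.5] j [-0.11  0.05  2.    0.    1.08  1.13]
B3 place delta [ 0.1927 -0.0363]
B2 tail? [0.50862947 0.11503492 0.032     ] head [0.5396802  0.14273942 0.044     ] 0.04161354450756797 41.740411920014594
```

Emit:
play_rows:
  series:
    - [[0,0,0.045,0,0,0,0],[0,0,0.045,0,0,0,0],[0.032,-0.006,0.005,0,0,5,0],[0.032,-0.006,0,0,0,5,0],[0.032,-0.006,0,0,0,5,0],[0.032,-0.006,0,0,0,0,0],[0.032,-0.006,0,0,0,0,0],[0.032,-0.006,0,0,0,0,0],[0,0,0,0,0,0,0],[0,0,0,0,0,0,0]]

```text
time: 25.85
tool_pos: [0.7147, -0.02, 0.1084]
tool_rot: [-0.0, 0.956, 0.293, -0.001]
contact_force: [-1.2, 0.2, -1.5]
gripper_width: 0.086
grasp_force: 59.7
```

Emit:
play_rows:
  series:
    - [[0,0,-0.03,0,0,0,0],[0,0,-0.03,0,0,0,0],[0,0,-0.02,0,0,0,0],[0,0,-0.008,0,0,0,0],[0,0,0,0,0,0,0],[0,0,0,0,0,0,0.3],[0,0,0,0,0,0,0.3],[0,0,0,0,0,0,0.3],[0,0,0.045,0,0,0,0.3],[0,0,0.045,0,0,0,0.4]]

```text
time: 26.85
tool_pos: [0.7135, -0.0198, 0.1099]
tool_rot: [-0.001, 0.956, 0.293, -0.002]
contact_force: [0.3, -0.2, 1.1]
gripper_width: 0.399
grasp_force: 0.0
```

Emit:
play_rows:
  series:
    - [[0,0,0.02,0,0,0,0.6],[-0.028,0.02,0.01,0,0,4,0.6],[-0.028,0.02,0,0,0,4,0.6],[-0.028,0.02,0,0,0,0,0.6],[-0.028,0.02,0,0,0,0,0.6],[-0.028,0.02,0,0,0,0,0.6],[-0.028,0.021,-0.01,0,0,0,0.6],[-0.028,0.021,-0.02,0,0,0,0.6],[0,0,0,0,0,0,0.6],[0,0,0,0,0,0,0.6]]

```text
time: 27.85
tool_pos: [0.5187, 0.1223, 0.1112]
tool_rot: [0.0, 0.933, 0.359, -0.0]
contact_force: [-0.2, -0.3, 0.2]
gripper_width: 0.604
grasp_force: 0.0
```

```bash
python3 - <<'E'
from h import *
st(); w=grab('wrist'); np.savez('w12.npz',**w); bright(w)
overlay(w,w['frame'],np.array([.521,.126]),42,-1); cv2.imwrite('pics/w12.png',w['frame'])
E
```

```text
t 27.85 tcp [0.5187 0.1223 0.1112] yaw_y -47.9 tz [-0. -0. -1.] w 0.604 gf 0.0 F [-0.2 -0.3  0.2] j [ 0.09 -0.06  1.93 -0.    1.27  0.93]
 bright [586, 83, 42, 27, 789] [[592, 83], [587, 103], [622, 107], [627, 89]] [0.689 0.065]
 bright [552, 107, 43, 92, 1397] [[592, 108], [580, 107], [553, 197], [567, 196]] [0.657 0.054]
 dark [360, 0, 78, 44, 1024] [401.  19.] [0.646 0.174]
 dark [327, 195, 33, 78, 1819] [343. 239.] [0.528 0.109]
 dark [235, 298, 20, 32, 407] [246. 317.] [0.44 0.12]
 dark [383, 298, 20, 32, 402] [390. 317.] [0.508 0.044]
[324.0, 288.0] [324.0, 209.0] [309.0, 209.0] [309.0, 288.0] [356.0, 272.0] [359.0, 185.0] [334.0, 214.0] [335.0, 196.0] [298.0, 196.0] [298.0, 214.0]
```

B2 matches: foot mask 327–360 × 195–273. I'll grip it.

Emit:
play_rows:
  series:
    - [[0,0,-0.03,0,0,0,0.6],[0,0,-0.04,0,0,0,0.6],[0,0,-0.018,0,0,0,0.6],[0,0,-0.008,0,0,0,0.6],[0,0,0,0,0,0,0],[0,0,0,0,0,0,0],[0,0,0,0,0,0,0],[0,0,0,0,0,0,0],[0,0,0,0,0,0,0]]

```text
time: 28.8
tool_pos: [0.5211, 0.1221, 0.0176]
tool_rot: [0.001, 0.933, 0.359, 0.002]
contact_force: [0.0, -0.5, 5.8]
gripper_width: 0.091
grasp_force: 61.5
```

```bash
python3 - <<'E'
from h import *
st(); s=manip.state()
c=np.array([.6855,.018]); X=np.array([.825,.565]); Y=np.array([-.565,.825])
print('B2 place delta',(c-.005*X+.007*Y-s['tool_pos'][:2]).round(4))
E
```

```text
t 28.8 tcp [0.5211 0.1221 0.0176] yaw_y -48.0 tz [ 0.004  0.    -1.   ] w 0.091 gf 61.51918888092041 F [ 0.  -0.5  5.8] j [ 0.09  0.07  1.98 -0.    1.09  0.93]
B2 place delta [ 0.1563 -0.1012]
```

Turn −8, then place.

Emit:
play_rows:
  series:
    - [[0,0,0.045,0,0,0,0],[0,0,0.045,0,0,0,0],[0.026,-0.017,0.005,0,0,-4,0],[0.026,-0.017,0,0,0,-4,0],[0.026,-0.017,0,0,0,0,0],[0.026,-0.017,0,0,0,0,0],[0.026,-0.017,0,0,0,0,0],[0.025,-0.016,0,0,0,0,0],[0,0,0,0,0,0,0],[0,0,0,0,0,0,0]]

```text
time: 29.8
tool_pos: [0.6739, 0.0209, 0.1099]
tool_rot: [-0.0, 0.956, 0.292, -0.001]
contact_force: [0.5, 0.9, -1.1]
gripper_width: 0.083
grasp_force: 60.7
```

Emit:
play_rows:
  series:
    - [[0,0,-0.03,0,0,0,0],[0,0,-0.03,0,0,0,0],[0,0,-0.02,0,0,0,0],[0,0,-0.008,0,0,0,0],[0,0,0,0,0,0,0],[0,0,0,0,0,0,0.3],[0,0,0,0,0,0,0.3],[0,0,0,0,0,0,0.3],[0,0,0.045,0,0,0,0.3],[0,0,0.045,0,0,0,0.4]]

```text
time: 30.8
tool_pos: [0.6724, 0.0212, 0.1111]
tool_rot: [-0.001, 0.956, 0.293, -0.002]
contact_force: [1.3, -0.6, 0.9]
gripper_width: 0.394
grasp_force: 0.0
```

Emit:
play_rows:
  series:
    - [[-0.02,-0.01,0.04,0,0,0,0.6],[-0.04,-0.02,0.04,0,0,0,0.6],[-0.04,-0.02,0.02,0,0,0,0.6],[-0.04,-0.03,0,0,0,0,0.6],[-0.04,-0.03,0,0,0,0,0.6],[-0.04,-0.04,0,0,0,0,0.6],[-0.03,-0.04,0,0,0,0,0.6],[0,-0.04,0,0,0,0,0.6],[0,-0.04,0,0,0,0,0.6],[0,-0.04,0,0,0,0,0.6]]

```text
time: 31.8
tool_pos: [0.435, -0.2826, 0.2064]
tool_rot: [0.001, 0.956, 0.292, 0.001]
contact_force: [0.1, 0.5, -0.3]
gripper_width: 0.599
grasp_force: 0.0
```

```bash
python3 - <<'E'
from h import *
st(); f=grab('top'); c=f['frame'][150:310,170:450]; cv2.imwrite('pics/end.png',cv2.resize(c,None,fx=2.857,fy=2.857,interpolation=cv2.INTER_CUBIC))
E
```

```text
t 31.8 tcp [ 0.435  -0.2826  0.2064] yaw_y -56.0 tz [ 0.001 -0.001 -1.   ] w 0.599 gf 0.0 F [ 0.1  0.5 -0.3] j [-0.72 -0.19  1.89  0.    1.44  0.26]
```

View pics/end.png

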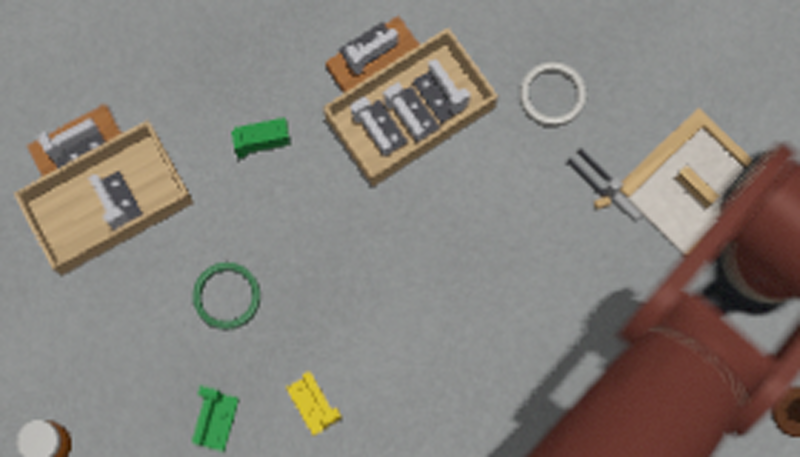

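The end view shows one bracket in the left-hand bin (118,200), three in the right-hand bin (378,125), (410,110) and (445,92), and none on the counter. One last close look at the bolt and panel.

```bash
python3 - <<'E'
from h import *
w=grab('wrist'); im=w['frame']
P=[[*wr(-.069,.062),.042],[*wr(-.069,.020),.014],[*wr(-.06,.04),.008],[*wr(0,0),.036]]
uv=proj(w,P); print(uv.round().tolist())
u,v=uv.mean(0).astype(int); x0=max(0,min(u-120,400)); y0=max(0,min(v-90,300))
for q in uv: cv2.circle(im,tuple(int(round(a)) for a in q),1,(0,0,255),-1)
cv2.imwrite('pics/end2.png',cv2.resize(im[y0:y0+180,x0:x0+240],None,fx=3.3,fy=3.3,interpolation=cv2.INTER_CUBIC)); print(x0,y0)
E
```

```text
[[348.0, -35.0], [354.0, 39.0], [360.0, 11.0], [453.0, 45.0]]
258 0
```

View pics/end2.png

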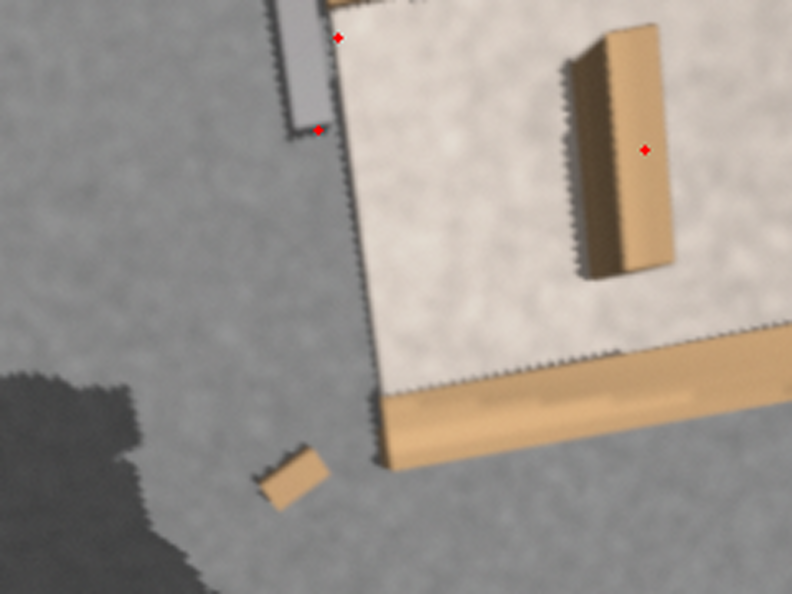

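The bolt bar ends at crop (305,130), on the predicted shut mark (318,130) along its travel. The bar's centre matches the home mark (645,150). Handing in.

```bash
python3 -c "
from plant import manip
print(manip.job_done())"
```

```text
the job is handed in; nothing more can be done
None
```

The job is handed in, though no verdict came back: by the last pictures the panel is home, the bolt is shut behind it, and the four brackets found are binned (one left-hand, three right-hand); no bystander looked moved, but the last pictures did not show the screwdriver or gift box.

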